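# Close the centrifuge rotor with its bayonet lid

## Task

The loaded centrifuge rotor needs its lid, which has been left standing on its rim on the bench. First tip the lid over so that it lies flat on the bench with its bar grip up, then fit it into the rotor: lugs down through the two slots, press it against the seal, turn it clockwise until it stops, and let go. Leave everything else on the bench where it is.

Things in the scene. Friction and masses are not known exactly. Their poses are not given: they have to be found in the camera images.
- lid: The rotor lid, light grey plastic, 160 g: 12-sided disc, 120 mm across flats, 22 mm thick, black bar grip on top, two lugs at the foot of its edge. Origin at the centre of its flat underside; z points from there to the bar, x runs along the bar and through both lugs. The bar's top is 56 mm above the underside. Lying flat on the bench, bar up, the origin is at bench height.
- lid_centre (a point): Point on the lid's axis, 28 mm above its underside; axes as the lid's. At the start the lid stands on a 32 mm wide flat of its rim, 120 mm tall, z level and roughly facing the robot, bar level. A light push on the bar side, above the bar, that leans it some 20 degrees tips it over away from the bar: it falls flat, bar up, its axis then about 70 mm further on in the push direction.
- lid_bar (a point): Middle of the lid's bar grip, 39 mm above the lid's underside. The bar is 62 mm long (along x), 16 mm thick (along y) and 34 mm tall, from 22 to 56 mm above the underside. Grasp it across its thickness.
- lug0 (a point): Lug at the lid's +x end: 24 mm wide, 7 mm thick, flush with the underside, reaching to 71 mm from the lid's axis (11 mm beyond the rim). The point is 67 mm from the axis, 3.5 mm above the underside.
- lug1 (a point): The other lug, the same, at the lid's -x end. The lugs are alike: the lid may go in either way round.
- rotor_mouth (a point): On the axis of the rotor (dark metal, 200 mm across, 90 mm tall, fixed, loaded with tubes), at the top of the flange round its mouth, 90.5 mm above the bench. z up, x through the middles of both slots. The flange is 6 mm thick and 129 mm across inside; its two opposite slots let the lugs through with about 2.5 mm to spare each side. Lugs that miss them rest on the flange.
- seal (a joint): Sprung rubber seal ring under the flange: 0 when up, grows as it is pressed, stops at 0.005 m. A lid laid in the slots rests on it, underside 10.5 mm below the flange's top, lugs 2.5 mm too high to turn. Pressed 3 to 5 mm down (6 to 9 N) the lid can turn, clockwise from above only, 35 degrees to a stop. Let go, it rises against the flange: underside 13 mm below the flange's top.
- slot0 (a point): Middle of one slot, at the flange's top, 67 mm from the rotor's axis on its +x side.
- slot1 (a point): Middle of the other slot, 67 mm from the axis on the -x side.
- home0 (a point): Where the lug that went in by slot0 is when the lid is locked: 67 mm from the rotor's axis, 35 degrees clockwise from slot0, 9.5 mm below the flange's top. A small raised tick on the rim marks this direction.
- home1 (a point): The same for slot1.
- reagent_a: Bystander: clear glass bottle with blue cap, 72 mm across, 150 mm tall. Origin at the centre of its underside.
- reagent_b: Bystander: amber glass bottle with blue cap, 60 mm across, 120 mm tall. Origin at the centre of its underside.
- beaker: Bystander: glass beaker, 72 mm across, 90 mm tall. Origin at the centre of its underside.
- tip_box: Bystander: pipette tip box, 85 x 122 x 67 mm tall. Origin at the centre of its underside.
- tube_rack: Bystander: white tube rack, 70 x 190 x 50 mm tall. Origin at the centre of its underside.
- marker: Bystander: marker pen lying between rotor and lid, 130 x 15 x 15 mm, along its x. Origin at the centre of its underside.
- pipette: Bystander: hand pipette lying on the bench, 260 mm long along its x, 34 mm wide, 28 mm tall. Origin on the bench near its middle.

How it is judged:
On the way, in this order (a step that is already met when the one before it is completed fails the run):
1. the lid lies flat on the bench, bar up, at rest (angle between lid_centre's own z axis and vertical below 0.1 rad and height (world z) of lid_centre below 0.034 m and linear speed of lid below 0.03 m/s), for 0.1 s.
2. the lid is down in the rotor's mouth with its lugs in the slots (horizontal distance between lid_centre and rotor_mouth below 0.006 m and z of lid_centre in the frame of rotor_mouth below 0.0205 m), for 0.1 s.
At the end, for the whole second after the job is handed in: The lid is locked in the rotor: centred within 5 mm and level within 0.06 rad, held down below the flange (lid centre less than 17.5 mm above the flange's top; 15 mm when locked), both lugs turned clockwise to within 9 mm of their home points (either way round), at rest and let go (horizontal distance between lid_centre and rotor_mouth below 0.005 m and z of lid_centre in the frame of rotor_mouth below 0.0175 m and angle between lid_centre's own z axis and vertical below 0.06 rad and (distance between lug0 and home0 below 0.009 m or distance between lug0 and home1 below 0.009 m) and linear speed of lid below 0.02 m/s); the robot touches nothing.
It fails at once if a bystander is moved by more than 30 mm (distance of any of reagent_a, reagent_b, beaker, tip_box, tube_rack, marker, pipette from where it was at the start of the episode above 0.03 m).
It also fails if it takes over 58 s, if anything falls off the work surface, if the arm or the gripper's body presses on something with over 40 N, if the wrist force passes 120 N, or if a joint passes its speed limit or range.

## Robot

A 6-joint arm with a two-finger parallel gripper is mounted at the origin on the work surface. World frame = base frame: x ahead of the robot, y to its left, z up, the work surface at z = 0. Lengths are in m, angles in rad, forces in N, time in s.
With the tool pointing down it reaches from about 0.275 to 0.825 m from the base axis. Payload 4.9 kg.
Tool frame: the origin (TCP) lies midway between the tips of the shut fingers; the grasp point (between the pads) lies 19 mm behind it (bot.grip_depth is the distance from the TCP to the grasp point, in m); y points along the fingers, x is the direction in which the jaws open and shut, and the axes are right-handed (so a half turn about y gives the same grasp; the last joint's range is limited). The gripper opens to 85 mm and grips with 20 to 120 N. Pads are 22 mm wide; open, the fingers measure 114 mm over their backs; the gripper's body (76 mm by 85 mm) begins 54 mm behind the grasp point. The pads swing forward as they close: fully open they stand 13 mm farther back than shut.
Start: joints at [1.205, 0.326, -0.193, 1.052, 0, 1.437], TCP at [0.126, 0.535, 0.231] pointing down, gripper open.
Joint ranges: [-2.65, 2.65], [-0.97, 1.79], [-1.3, 1.35], [-1.93, 2.1], [-1.47, 1.37], [-3.14, 3.14]. Speed limits (rad/s): [2.57, 2.57, 3.14, 3.14, 3.14, 3.14].

## Interface

Orientations are given as a unit quaternion [w, x, y, z].
In Python, from cell import bot gives the robot as it stands. Calls block until the motion is done:
- bot.move_pose(position, orientation): joint-space move of the TCP to a pose.
- bot.move_linear(position, speed=0.15, rotation=None, until_force=None): straight line of the TCP; rotation=None keeps the orientation; speed is the mean speed in m/s. With until_force (N) it stops when the force on the tool has changed by that much, and returns True; else False.
- bot.goto_joints(angles): joint-space move.
- bot.set_gripper(opening, grasp_force=None): opening from 0.0 (shut) to 1.0 (fully open); grasp_force is the grip in N (None keeps the last); returns when the fingers have stopped.
- bot.wait(seconds).
- bot.solve_ik(position, orientation): joint angles nearest the present ones, or None.
- bot.camera(name): name is "scene" or "top" or "wrist"; returns the picture (384x512x3 uint8, red, green, blue); there is no depth.
- bot.calibration(name): a dict with "mtx" (3x3 intrinsics, pixels), "extrinsics" (4x4, takes a point from world to camera coordinates); the wrist camera has in their place "hand_eye" (4x4, takes a point from camera to tool coordinates, whose origin is the TCP and whose axes are the tool frame's). Camera axes: x right, y down, z forward; pixel columns grow to the right and rows downward; lengths in m; the calibration is good to about 2 mm. A picture is of the moment at which its call begins: read the wrist's pose just before it. calibration takes no time and is no camera call.
A pose or a line that the arm cannot do raises bot.PlanningError and nothing moves.
- bot.close_job(): hands the job in, once; it reports no verdict.
Trained networks look in the newest picture that a camera, given by its name, has taken for a name from the list of things; names that differ only in an ending like _2 or _b are one class to them, and where a whole thing is asked for, a point or a joint stands for the part that bears it (a point fixed in the world has none). Each returns a list of dicts, best first, with "confidence" (0 to 1); they miss things now and then, are a little off and sometimes report something else, mostly with a low value. They report only what shows in the picture. A call takes as long as a camera call.
- bot.search_frame(camera, thing): "bbox" ([left, top, width, height] in pixels, round what is visible of it).
Readings, each from a call of its own:
- bot.read_clock(): time.
- bot.read_joint_positions(): joint angles.
- bot.read_joint_vel(): joint speeds.
- bot.read_joint_efforts(): joint torques, N m.
- bot.read_position(): TCP position.
- bot.read_tool_rot(): TCP orientation.
- bot.read_ft_force(): force on the tool from outside, world axes, zero at the start.
- bot.read_moment(): the same for the moment, N m.
- bot.read_gripper_width(): opening from 0.0 (shut) to 1.0 (fully open).
Only numpy, scipy, OpenCV 4.12 (cv2) and the standard library are available. Lean on these libraries where they do the work, as an engineer would, in place of code of your own. Each camera call takes 0.05 s, during which the arm holds its last target.

## Working session

There is one attempt and no reset: what is moved stays moved. The work goes in short steps, each a Python script; the robot and the scene stay as the last script left them, time stands still between calls to the robot, and variables do not carry over. Pictures are saved under pics/ and viewed, and the job is handed in when it is done.

```bash
mkdir -p pics; ls
python3 - <<'E'
from cell import bot
import cv2,numpy as np
for n in ["scene","top","wrist"]:
    im=bot.camera(n); cv2.imwrite(f"pics/{n}0.png",im[:,:,::-1])
    c=bot.calibration(n); print(n,{k:np.round(v,4).tolist() for k,v in c.items()})
    for t in ["lid","lid_bar","rotor_mouth","slot0","home0","lug0","seal","marker","reagent_a","beaker","tip_box","tube_rack","pipette"]:
        try: r=bot.search_frame(n,t)
        except Exception as e: r=str(e)
        print(t,[(np.round(d["bbox"]).tolist(),round(d["confidence"],2)) for d in r[:2]] if isinstance(r,list) else r)
print(bot.read_clock(),bot.read_tool_rot(),bot.read_position(),bot.grip_depth)
E
```

```text
pics
scene {'mtx': [[360.8772, 0.0, 259.0102], [0.0, 360.8772, 187.4261], [0.0, 0.0, 1.0]], 'extrinsics': [[0.3427, 0.9393, 0.0138, -0.2128], [0.684, -0.2395, -0.6891, -0.3573], [-0.6439, 0.2456, -0.7246, 1.4194], [0.0, 0.0, 0.0, 1.0]]}
lid [([288.0, 132.0, 36.0, 32.0], 0.59), ([341.0, 117.0, 43.0, 40.0], 0.51)]
lid_bar [([287.0, 130.0, 36.0, 37.0], 0.93)]
rotor_mouth [([130.0, 151.0, 72.0, 67.0], 0.9), ([286.0, 128.0, 37.0, 37.0], 0.31)]
slot0 [([134.0, 154.0, 66.0, 65.0], 0.65)]
home0 [([128.0, 157.0, 72.0, 62.0], 0.62)]
lug0 [([288.0, 128.0, 33.0, 40.0], 0.69)]
seal []
marker [([250.0, 189.0, 14.0, 34.0], 0.51)]
reagent_a [([61.0, 206.0, 30.0, 44.0], 0.8), ([374.0, 148.0, 36.0, 48.0], 0.68)]
beaker [([167.0, 239.0, 34.0, 50.0], 0.86), ([289.0, 128.0, 31.0, 40.0], 0.33)]
tip_box [([132.0, 153.0, 68.0, 64.0], 0.4)]
tube_rack [([245.0, 230.0, 82.0, 54.0], 0.63)]
pipette [([342.0, 116.0, 43.0, 41.0], 0.77)]
top {'mtx': [[407.2349, 0.0, 261.4109], [0.0, 407.2349, 191.2153], [0.0, 0.0, 1.0]], 'extrinsics': [[-0.0086, -0.9999, -0.0094, 0.0049], [-0.9914, 0.0097, -0.1306, 0.6061], [0.1306
[... 556 characters left out ...]
er [([312.0, 142.0, 20.0, 18.0], 0.85)]
tip_box [([190.0, 138.0, 36.0, 29.0], 0.83), ([190.0, 218.0, 34.0, 27.0], 0.7)]
tube_rack [([235.0, 134.0, 54.0, 24.0], 0.58)]
pipette [([142.0, 201.0, 4.0, 66.0], 0.66)]
wrist {'mtx': [[320.2985, 0.0, 255.3722], [0.0, 320.2985, 191.3493], [0.0, 0.0, 1.0]], 'hand_eye': [[1.0, 0.0004, -0.0, -0.0005], [0.0001, -0.3077, 0.9515, -0.1431], [0.0004, -0.9515, -0.3077, 0.0795], [0.0, 0.0, 0.0, 1.0]]}
lid []
lid_bar []
rotor_mouth []
slot0 []
home0 []
lug0 []
seal []
marker []
reagent_a []
beaker []
tip_box []
tube_rack []
pipette [([209.0, 315.0, 33.0, 39.0], 0.61)]
2.1 [ 0.55446408 -0.55445008 -0.43883595  0.43883676] [0.12633578 0.53530945 0.23129741] 0.0187
```

Run:
```python
import cv2
a=cv2.imread("pics/top0.png");cv2.imwrite("pics/top0z.png",cv2.resize(a[110:290,120:410],None,fx=2.75,fy=2.75,interpolation=cv2.INTER_CUBIC))
a=cv2.imread("pics/scene0.png");cv2.imwrite("pics/scene0z.png",cv2.resize(a[90:310,40:420],None,fx=2.1,fy=2.1,interpolation=cv2.INTER_CUBIC))
```

```text
(no output)
```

View pics/top0z.png

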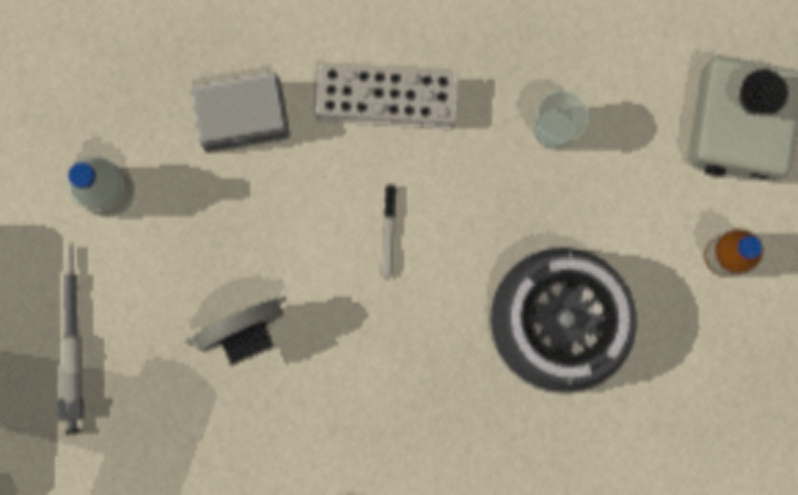

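View pics/scene0z.png

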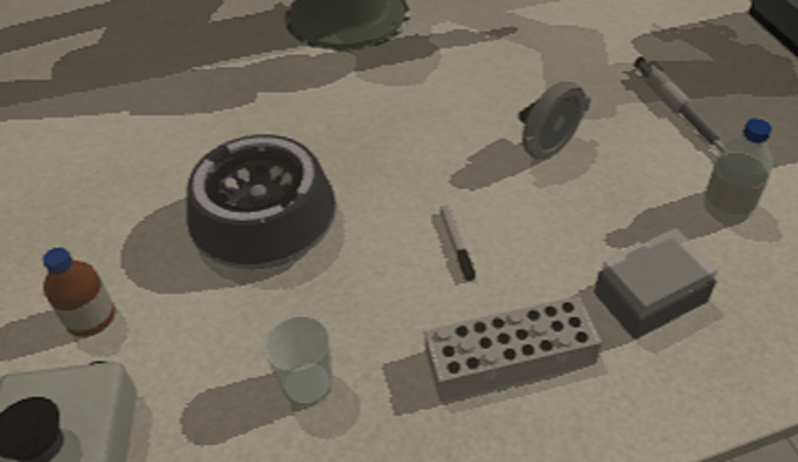

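View pics/wrist0.png

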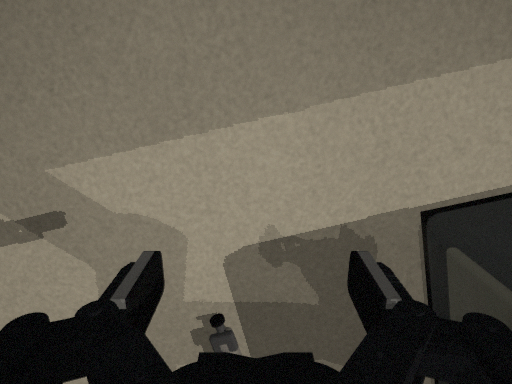

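```bash
cat > h.py <<'E'
from cell import bot
import cv2,numpy as np
from scipy.spatial.transform import Rotation as R
def q2m(q): return R.from_quat([q[1],q[2],q[3],q[0]]).as_matrix()
def quat(M):
    x=R.from_matrix(M).as_quat(); return [x[3],x[0],x[1],x[2]]
def down(a): # jaw x axis at yaw a, fingers down
    c,s=np.cos(a),np.sin(a); return quat(np.array([[c,0,-s],[s,0,c],[0,-1,0]]))
def bp(n,uv,z,pose=None):
    """pixel -> world point on plane z"""
    c=bot.calibration(n); d=np.linalg.inv(c["mtx"])@[uv[0],uv[1],1]
    if n=="wrist":
        p,q=pose; H=np.eye(4);H[:3,:3]=q2m(q);H[:3,3]=p; T=H@np.array(c["hand_eye"])
    else: T=np.linalg.inv(c["extrinsics"])
    o=T[:3,3]; w=T[:3,:3]@d; return o+w*(z-o[2])/w[2]
def proj(n,P,pose=None):
    c=bot.calibration(n)
    if n=="wrist":
        p,q=pose; H=np.eye(4);H[:3,:3]=q2m(q);H[:3,3]=p; E=np.linalg.inv(H@np.array(c["hand_eye"]))
    else: E=np.array(c["extrinsics"])
    v=c["mtx"]@(E[:3,:3]@np.array(P)+E[:3,3]); return v[:2]/v[2]
def pose(): return np.array(bot.read_position()),np.array(bot.read_tool_rot())
def snap(n,name):
    ps=pose(); im=bot.camera(n)[:,:,::-1].copy(); cv2.imwrite(f"pics/{name}.png",im); 
    np.savez(f"pics/{name}.npz",p=ps[0],q=ps[1]); return im,ps
def load(name):
    d=np.load(f"pics/{name}.npz"); return cv2.imread(f"pics/{name}.png"),(d["p"],d["q"])
E
python3 - <<'E'
from h import *
T=lambda u,v:(120+u/2.75,110+v/2.75)
for uv,z in [((192,340),.06),((285,302),.06),((565,320),.0905),((247,345),.06)]:
    print("top",uv,bp("top",T(*uv),z).round(3))
S=lambda u,v:(40+u/2.1,90+v/2.1)
print("scene rotor",bp("scene",S(258,182),.0905).round(3),"lid underside",bp("scene",S(558,121),.06).round(3))
for a in np.arange(-180,180,30):
    r=[bot.solve_ik([x,y,z],down(np.radians(a))) is not None for x,y,z in [(.42,.19,.2),(.45,-.14,.2)]]
    print(a,r)
E
```

```text
top (192, 340) [0.449 0.263 0.06 ]
top (285, 302) [0.498 0.139 0.06 ]
top (565, 320) [ 0.47  -0.23   0.091]
top (247, 345) [0.442 0.19  0.06 ]
scene rotor [ 0.49  -0.232  0.091] lid underside [0.475 0.207 0.06 ]
-180 [True, True]
-150 [True, True]
-120 [True, True]
-90 [True, True]
-60 [True, True]
-30 [True, True]
0 [True, True]
30 [True, True]
60 [True, True]
90 [True, True]
120 [True, True]
150 [True, True]
```

Run:
```python
from h import *
P=np.array([.473,.2,0]);d=np.array([.93,.37,0])
p=P-.13*d; p[2]=.2
bot.set_gripper(0.0)
bot.move_pose(p.tolist(),down(np.radians(112)))
im,ps=snap("wrist","w1")
print(bot.read_clock(),bot.read_joint_positions(),ps)
for t in ["lid","lid_bar","lug0"]: print(t,[(np.round(r["bbox"]).tolist(),round(r["confidence"],2)) for r in bot.search_frame("wrist",t)[:2]])
```

```text
4.55 [ 2.15389765e-01  4.32750113e-02 -6.32473750e-01  8.94648298e-01
  2.08298853e-04 -1.69490674e-01] (array([0.35228098, 0.15234375, 0.20017906]), array([-0.39521653,  0.39533429,  0.58649053, -0.58612588]))
lid [([200.0, 265.0, 117.0, 87.0], 0.65)]
lid_bar [([198.0, 264.0, 118.0, 89.0], 0.59)]
lug0 [([194.0, 263.0, 120.0, 87.0], 0.71)]
```

View pics/w1.png

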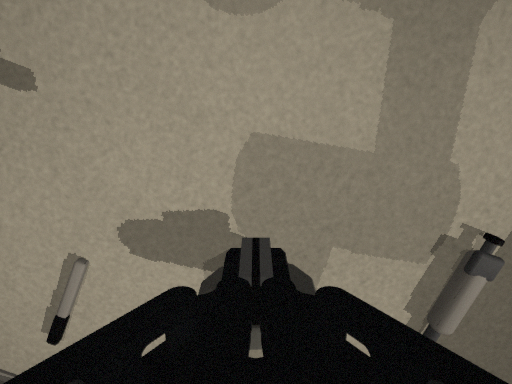

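Run:
```python
from h import *
P=np.array([.473,.2,0]);d=np.array([.93,.37,0])
p=P-.13*d; p[2]=.2
bot.move_pose(p.tolist(),down(np.radians(-68)))
im,ps=snap("wrist","w2")
print(bot.read_clock(),bot.read_joint_positions(),ps)
for t in ["lid","lid_bar","lug0"]: print(t,[(np.round(r["bbox"]).tolist(),round(r["confidence"],2)) for r in bot.search_frame("wrist",t)[:2]])
```

```text
7.4 [ 2.14167206e-01  4.30737435e-02 -6.33041634e-01  8.94651196e-01
  2.84476572e-06  2.97161353e+00] (array([0.35208964, 0.15190192, 0.20000285]), array([-0.58625144,  0.58626557, -0.39535101,  0.39534734]))
lid [([161.0, 0.0, 186.0, 84.0], 0.89)]
lid_bar [([161.0, 0.0, 189.0, 83.0], 0.6)]
lug0 [([158.0, 1.0, 192.0, 84.0], 0.78)]
```

View pics/w2.png

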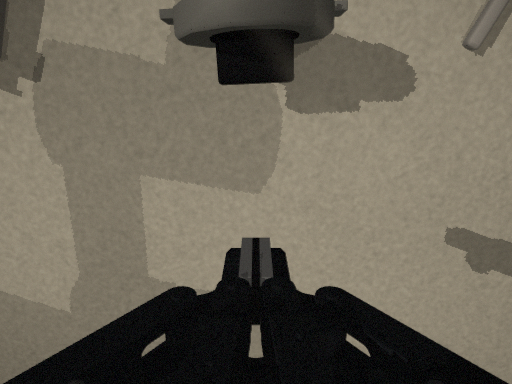

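Run:
```python
from h import *
im,ps=load("w2")
a=[bp("wrist",u,z,ps) for u,z in [((219,83.5),.052),((293.5,81),.052),((161,15),.06),((347,5),.06)]]
print(np.round(a,4))
for i in (0,2):
    v=a[i+1]-a[i]; print(np.linalg.norm(v), "dir of -z_lid deg",np.degrees(np.arctan2(v[1],v[0]))+90)
def draw(c,th):
    d=np.array([np.cos(th),np.sin(th),0]); x=np.array([-d[1],d[0],0]); z=np.array([0,0,1.])
    f=lambda dd,xx,zz: proj("wrist",c+d*dd+x*xx+z*(zz),ps)
    o=im.copy()
    for dd in (-56,-22,0):
      if dd==-56: pts=[(31,52),(-31,52),(-31,68),(31,68)]
      else: pts=[(60/np.cos(np.pi/12)*np.cos(t),60+60/np.cos(np.pi/12)*np.sin(t)) for t in np.radians(15+30*np.arange(12))]
      P=np.array([f(dd/1e3,a/1e3,b/1e3) for a,b in pts]).astype(int); cv2.polylines(o,[P],True,(0,0,255) if dd else (0,255,0),1)
    return o
b=(a[0]+a[1])/2; v=a[1]-a[0]; th=np.arctan2(v[1],v[0])+np.pi/2
d=np.array([np.cos(th),np.sin(th),0]); c=b+.056*d; c[2]=0
print("underside centre",c,np.degrees(th))
cv2.imwrite("pics/w2d.png",draw(c,th))
```

```text
[[0.416  0.2114 0.052 ]
 [0.4419 0.1528 0.052 ]
 [0.4472 0.2705 0.06  ]
 [0.5085 0.1378 0.06  ]]
0.06412422841178561 dir of -z_lid deg 23.852493303951775
0.14621436830666124 dir of -z_lid deg 24.770217862064825
underside centre [0.48019729 0.20473526 0.        ] 23.85249330395177
```

View pics/w2d.png

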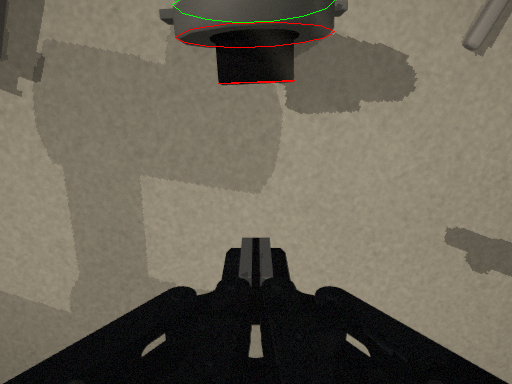

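Run:
```python
from h import *
c=np.array([.4802,.2047,0]); th=np.radians(24.2); d=np.array([np.cos(th),np.sin(th),0]); Z=np.array([0,0,1])
q=down(th-np.pi/2)
bot.move_pose((c-.07*d+.098*Z).tolist(),q)
bot.move_linear((c+.008*d+.098*Z).tolist(),speed=.07)
bot.wait(.15)
im,ps=snap("wrist","w3"); bot.move_linear((c-.02*d+.2*Z).tolist(),speed=.2)
print(bot.read_clock()); cv2.imwrite("pics/top3.png",cv2.resize(bot.camera("top")[150:280,150:380,::-1],None,fx=3,fy=3))
bot.set_gripper(1.0)
bot.move_pose((c+.062*d+.2*Z).tolist(),down(th))
im,ps=snap("wrist","w4"); print(bot.read_clock(),bot.read_joint_positions())
for t in ["lid","lid_bar"]: print(t,[(np.round(r["bbox"]).tolist(),round(r["confidence"],2)) for r in bot.search_frame("wrist",t)[:2]])
```

```text
10.25
12.5167 [ 2.78595275e-01  4.10041142e-01 -1.50599421e-01  1.01039050e+00
 -3.90172290e-05  1.42758852e+00]
lid [([205.0, 96.0, 112.0, 131.0], 0.97)]
lid_bar [([203.0, 94.0, 117.0, 133.0], 0.6)]
```

View pics/top3.png

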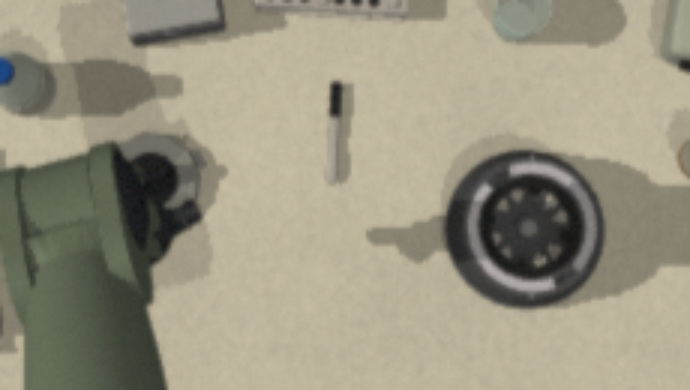

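View pics/w4.png

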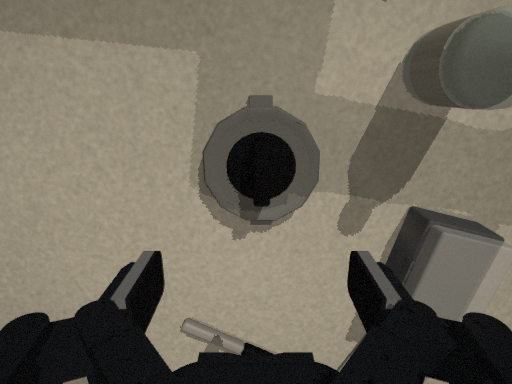

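```bash
cat >> h.py <<'E'
def lidpts(c,phi,zoff=0):
    x=np.array([np.cos(phi),np.sin(phi),0]); y=np.array([-x[1],x[0],0]); c=np.array([c[0],c[1],zoff])
    F=lambda L:[c+x*a+y*b+np.array([0,0,h]) for a,b,h in L]
    r=.06/np.cos(np.pi/12); t=np.radians(15+30*np.arange(12))
    out=[F([(r*np.cos(u),r*np.sin(u),.022) for u in t]),F([(r*np.cos(u),r*np.sin(u),0) for u in t])]
    for s in (1,-1): out.append(F([(s*.06,-.012,.007),(s*.071,-.012,.007),(s*.071,.012,.007),(s*.06,.012,.007)]))
    for h in (.056,): out.append(F([(-.031,-.008,h),(.031,-.008,h),(.031,.008,h),(-.031,.008,h)]))
    return out
def overlay(im,ps,polys,f=4,crop=None,gain=2.5):
    o=cv2.resize(np.clip(im.astype(float)*gain,0,255).astype(np.uint8),None,fx=f,fy=f,interpolation=cv2.INTER_CUBIC)
    for P in polys:
        uv=np.array([(proj("wrist",p,ps)+.5)*f for p in P]).astype(int); cv2.polylines(o,[uv],True,(0,0,255),1)
    if crop: l,t,w,h=crop; o=o[t*f:(t+h)*f,l*f:(l+w)*f]
    return o
E
python3 - <<'E'
from h import *
im,ps=load("w4")
top=bp("wrist",(260,96.5),.007,ps); bot_=bp("wrist",(261,223.5),.0,ps)
tl=bp("wrist",(260,102),.0035,ps)
print(top,bot_,np.linalg.norm(top-bot_))
m=(top+bot_)/2; phi=np.arctan2(*(bot_-top)[1::-1]); print("c",m,"phi",np.degrees(phi)%180)
np.save("lidc.npy",[m[0],m[1],phi])
cv2.imwrite("pics/w4d.png",overlay(im,ps,lidpts(m,phi),f=4,crop=(180,80,160,150)))
E
```

```text
[0.5112214  0.29592202 0.007     ] [0.57107897 0.16726809 0.        ] 0.14206957116328028
c [0.54115018 0.23159506 0.0035    ] phi 114.95068848413557
```

View pics/w4d.png

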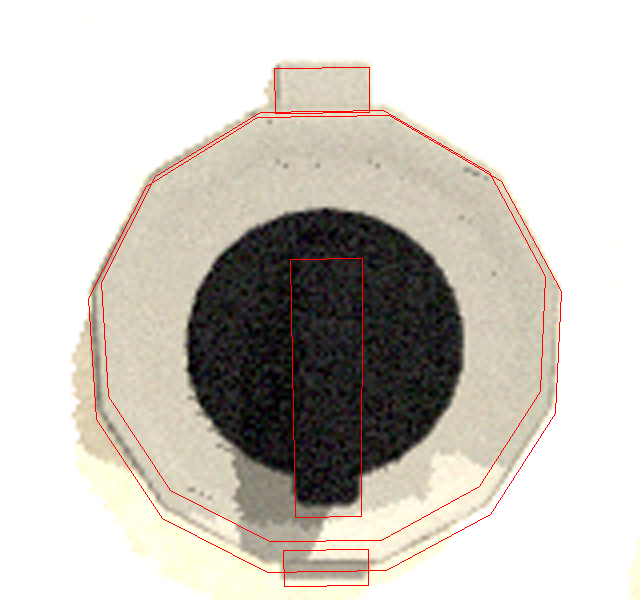

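Run:
```python
from h import *
bot.move_pose([.475,-.231,.25],down(np.radians(118)))
im,ps=snap("wrist","w5"); print(bot.read_clock(),bot.read_joint_positions())
for t in ["rotor_mouth","slot0","slot1","home0","seal"]: print(t,[(np.round(r["bbox"]).tolist(),round(r["confidence"],2)) for r in bot.search_frame("wrist",t)[:2]])
cv2.imwrite("pics/w5z.png",overlay(im,ps,[],f=2,crop=(90,0,330,260),gain=1.8))
```

```text
14.8167 [-5.91582946e-01  2.73883138e-01 -2.16906520e-01  1.08012140e+00
  1.37726691e-04 -1.08091007e+00]
rotor_mouth [([162.0, 65.0, 176.0, 184.0], 0.9)]
slot0 [([162.0, 62.0, 176.0, 189.0], 0.67)]
slot1 [([162.0, 62.0, 176.0, 189.0], 0.67)]
home0 [([162.0, 64.0, 181.0, 185.0], 0.57)]
seal [([191.0, 104.0, 121.0, 121.0], 0.63)]
```

View pics/w5z.png

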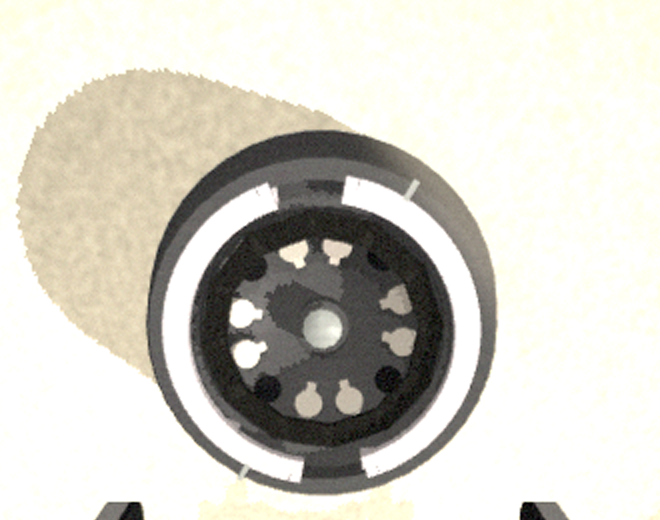

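Run:
```python
from h import *
from scipy.optimize import least_squares
im,ps=load("w5")
g=im.astype(float).mean(2)
# backproject grid to z=.0905, rectified map
N=440; s=.0005; c0=np.array([.475,-.231]); 
xs=c0[0]+(np.arange(N)-N/2)*s; ys=c0[1]+(np.arange(N)-N/2)*s
cal=bot.calibration("wrist"); H=np.eye(4);H[:3,:3]=q2m(ps[1]);H[:3,3]=ps[0]; E=np.linalg.inv(H@np.array(cal["hand_eye"]))
X,Y=np.meshgrid(xs,ys,indexing="ij"); P=np.stack([X,Y,np.full_like(X,.0905)],-1)@E[:3,:3].T+E[:3,3]; v=P@cal["mtx"].T; u=(v[...,:2]/v[...,2:]).astype(np.float32)
rect=cv2.remap(g.astype(np.float32),u[...,0],u[...,1],cv2.INTER_CUBIC); np.save("rect.npy",rect)
c=np.array([.47,-.231])
for it in range(4):
    th=np.radians(np.arange(0,360,1)); rr=np.arange(.055,.095,.00025)
    pol=cv2.remap(rect,((c[1]+np.outer(np.sin(th),rr)-c0[1])/s+N/2).astype(np.float32),((c[0]+np.outer(np.cos(th),rr)-c0[0])/s+N/2).astype(np.float32),cv2.INTER_LINEAR)
    thr=90; pin=[];pout=[]
    for i in range(360):
        b=np.where(pol[i]>thr)[0]
        if len(b)>20 and b[-1]<len(rr)-3: pin.append((i,rr[b[0]]));pout.append((i,rr[b[-1]]))
    def fit(L):
        L=np.array(L);a=np.radians(L[:,0]);q=c+L[:,1:]*np.stack([np.cos(a),np.sin(a)],1)
        f=least_squares(lambda p:np.hypot(q[:,0]-p[0],q[:,1]-p[1])-p[2],[*c,.07],loss="soft_l1",f_scale=.0005); return f.x,len(L)
    fi,fo=fit(pin),fit(pout); c=fi[0][:2] if fi[1]>100 else fo[0][:2]
print("in",fi,"out",fo)
mid=pol[:,(rr>.067)&(rr<.072)].mean(1); print("bright gaps:",[i for i in range(360) if (mid[i]>thr)!=(mid[i-1]>thr)]); 
cv2.imwrite("pics/pol.png",cv2.resize(np.clip(pol.T*1.8,0,255).astype(np.uint8),(720,480)))
```

```text
Traceback (most recent call last):
IndexError: too many indices for array: array is 1-dimensional, but 2 were indexed
```

```bash
cat > fitr.py <<'E'
from h import *
from scipy.optimize import least_squares
def fitrotor(im,ps,c=(.47,-.231),thr=90,save=None):
    g=im.astype(np.float32).mean(2); c=np.array(c)
    th=np.radians(np.arange(0,360,1.)); rr=np.arange(.055,.095,.00025)
    cal=bot.calibration("wrist"); H=np.eye(4);H[:3,:3]=q2m(ps[1]);H[:3,3]=ps[0]; E=np.linalg.inv(H@np.array(cal["hand_eye"]))
    for it in range(5):
        P=np.stack([c[0]+np.outer(np.cos(th),rr),c[1]+np.outer(np.sin(th),rr),np.full((360,len(rr)),.0905)],-1)
        v=(P@E[:3,:3].T+E[:3,3])@cal["mtx"].T; u=(v[...,:2]/v[...,2:]).astype(np.float32)
        pol=cv2.remap(g,u[...,0],u[...,1],cv2.INTER_CUBIC)
        pin=[];pout=[]
        for i in range(360):
            b=pol[i]>thr; k=np.argmax(b)
            if not b[k] or rr[k]>.072: continue
            e=k+np.argmin(b[k:])
            if e>k: pin.append((i,rr[k])); pout.append((i,rr[e]))
        def fit(L):
            L=np.array(L);a=np.radians(L[:,0]);q=c+L[:,1:]*np.stack([np.cos(a),np.sin(a)],1)
            f=least_squares(lambda p:np.hypot(q[:,0]-p[0],q[:,1]-p[1])-p[2],[*c,.07],loss="soft_l1",f_scale=.0005); return f.x,len(L)
        if save: cv2.imwrite(save,cv2.resize(np.clip(pol.T*1.8,0,255).astype(np.uint8),(720,480)))
        fi,fo=fit(pin),fit(pout); c=fo[0][:2]
    mid=pol[:,(rr>.067)&(rr<.072)].mean(1)
    return fi,fo,[i for i in range(360) if (mid[i]>thr)!=(mid[i-1]>thr)],pol
E
python3 - <<'E'
from fitr import *
im,ps=load("w5")
print(np.percentile(im.mean(2),[5,25,50,75,95,99]), im.mean(2)[120,172:190])
for thr in (60,75,90):
  try:
    a=fitrotor(im,ps,thr=thr,save="pics/pol.png"); print(thr,a[:3])
  except Exception as e: print(thr,e)
E
```

```text
[ 11.          59.66666667 143.         156.66666667 164.33333333
 168.66666667] [ 32.33333333  32.33333333  31.          37.66666667  53.33333333
  56.66666667  58.66666667  56.66666667  55.          58.66666667
  55.33333333  54.66666667  80.33333333 132.         150.
 153.66666667 152.         152.        ]
60 ((array([ 0.47288775, -0.23700967,  0.06356524]), 285), (array([ 0.47427052, -0.23660082,  0.07813051]), 285), [20, 45, 201, 224])
75 ((array([ 0.47317918, -0.23683768,  0.06388647]), 310), (array([ 0.47424604, -0.23664219,  0.07777672]), 310), [20, 46, 200, 224])
90 ((array([ 0.47361782, -0.23654321,  0.06434471]), 310), (array([ 0.47425884, -0.23664054,  0.07751198]), 310), [20, 46, 200, 225])
```

View pics/pol.png

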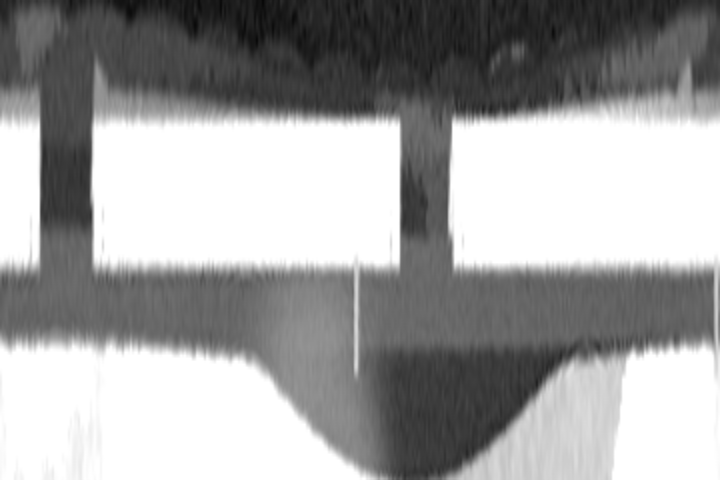

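Run:
```python
from h import *
x,y,phi=np.load("lidc.npy"); c=np.array([x,y,0])-.001*np.array([np.cos(phi),np.sin(phi),0])
a=np.radians(24.9)
q=down(a)
bot.move_pose([c[0],c[1],.12],q)
bot.move_linear([c[0],c[1],.030],speed=.12)
bot.set_gripper(0.0,60)
print("w",bot.read_gripper_width(),bot.read_clock(),bot.read_ft_force())
bot.move_linear([c[0],c[1],.17],speed=.15)
im,ps=snap("wrist","w6"); print(bot.read_gripper_width(),bot.read_clock(),ps[0],c,bot.read_ft_force())
cv2.imwrite("pics/w6d.png",overlay(im,ps,lidpts(ps[0],a+np.pi/2,ps[0][2]-.030),f=2,crop=(80,0,360,290),gain=2))
```

```text
w 0.17578424799771836 18.75 [-0.16825219 -0.40149898  3.56595447]
0.17647679594270427 19.8833 [0.53992739 0.23224778 0.1688665 ] [0.54072834 0.23250173 0.        ] [-0.47311117  0.03123183 -2.41587804]
```

View pics/w6d.png

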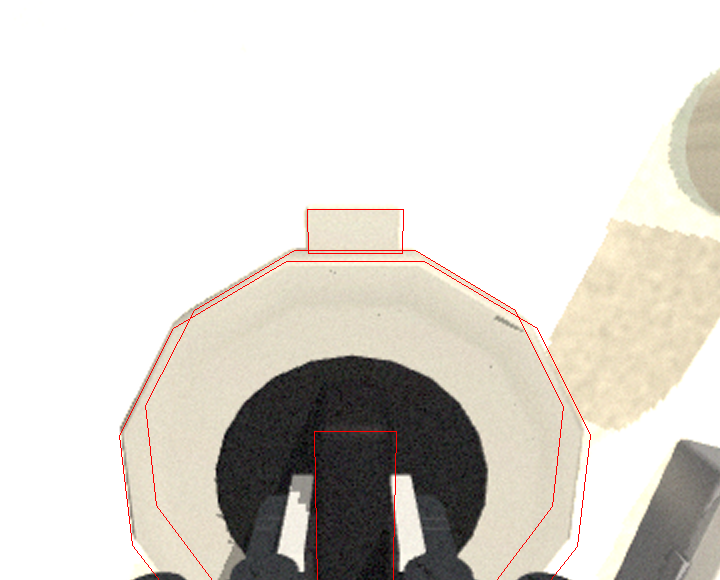

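Run:
```python
from h import *
q=down(np.radians(122.75)); c=[.4742,-.2366]
bot.move_pose([*c,.17],q)
bot.move_linear([*c,.142],speed=.1)
im,ps=snap("wrist","w7"); print(bot.read_clock(),ps[0],bot.read_joint_positions()); fz=bot.read_ft_force(); print(fz)
cv2.imwrite("pics/w7d.png",overlay(im,ps,[],f=2,crop=(80,0,360,290),gain=1.6))
cv2.imwrite("pics/top7.png",cv2.resize(bot.camera("top")[170:280,270:390,::-1],None,fx=5,fy=5,interpolation=cv2.INTER_CUBIC))
```

```text
22.575 [ 0.47403537 -0.23618014  0.14175727] [-6.01726397e-01  3.67973602e-01 -3.76707535e-01  8.25951525e-01
  9.19918771e-06 -1.17368233e+00]
[ 0.6791555  -0.74773988 -1.00411152]
```

View pics/w7d.png

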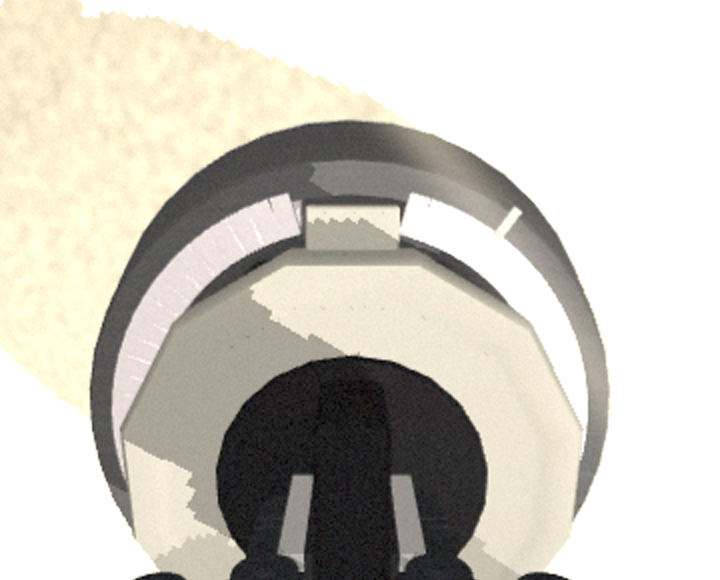

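Run:
```python
from h import *
c=[.4742,-.2366]
r=bot.move_linear([*c,.104],speed=.04,until_force=4)
print(r,bot.read_clock(),bot.read_position(),bot.read_ft_force())
im,ps=snap("wrist","w8")
cv2.imwrite("pics/w8d.png",overlay(im,ps,[],f=2,crop=(80,0,360,290),gain=1.6))
```

```text
True 23.4333 [ 0.47383276 -0.23636987  0.10692447] [ 0.02234972 -0.54081515  5.07216961]
```

View pics/w8d.png

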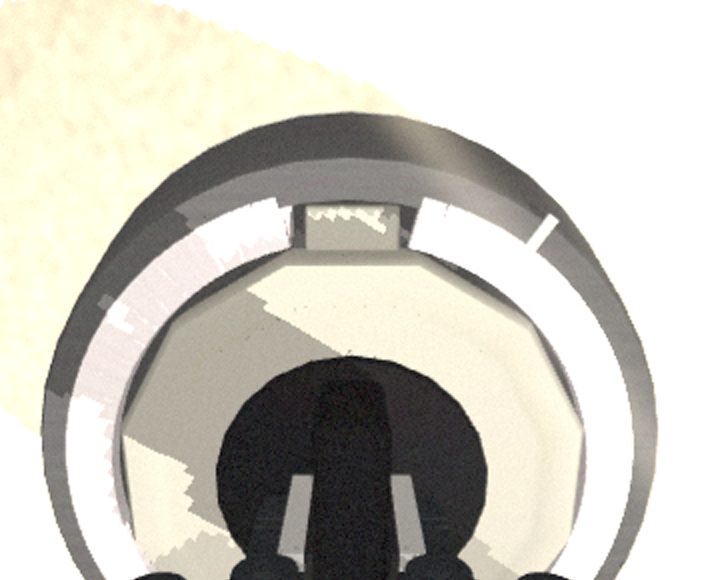

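Run:
```python
from h import *
c=[.4742,-.2366]; z=bot.read_position()[2]
for k in range(6):
    if bot.read_ft_force()[2]>6.7: break
    z-=.0005; bot.move_linear([*c,z],speed=.03); bot.wait(.05)
    print(round(z,4),bot.read_position().round(4) if hasattr(bot.read_position(),'round') else bot.read_position(),np.round(bot.read_ft_force(),2))
print("M0",np.round(bot.read_moment(),3))
for dg in (8,18,28,33):
    bot.move_linear([*c,z],speed=.05,rotation=down(np.radians(122.75-dg)))
    print(dg,np.round(bot.read_position(),4),np.round(bot.read_ft_force(),2),np.round(bot.read_moment(),3),round(bot.read_joint_positions()[5],3),bot.read_clock())
    if abs(bot.read_moment()[2])>1.5: break
im,ps=snap("wrist","w9")
cv2.imwrite("pics/w9d.png",overlay(im,ps,[],f=2,crop=(80,0,360,290),gain=1.6))
```

```text
0.1066 [ 0.4741 -0.2365  0.1067] [-1.22  0.52  4.82]
0.1061 [ 0.4741 -0.2365  0.1062] [-2.37  0.8   5.77]
0.1056 [ 0.4741 -0.2366  0.1058] [-1.48  1.29  5.44]
0.1051 [ 0.4741 -0.2366  0.1054] [-2.3   1.74  6.62]
0.1046 [ 0.4741 -0.2366  0.1053] [-3.47  0.84 10.9 ]
M0 [ 0.344  0.55  -0.085]
8 [ 0.4741 -0.2365  0.1053] [-2.61  1.85 11.4 ] [ 0.455  0.645 -0.067] -1.034 25.275
18 [ 0.4741 -0.2363  0.1053] [-2.8   2.32 11.57] [ 0.548  0.587 -0.047] -0.859 25.6
28 [ 0.4741 -0.2362  0.1053] [-2.42  3.03 11.34] [ 0.684  0.665 -0.038] -0.685 25.925
33 [ 0.4741 -0.2361  0.1053] [-2.53  2.79 10.34] [ 0.675  0.584 -0.083] -0.597 26.175
```

View pics/w9d.png

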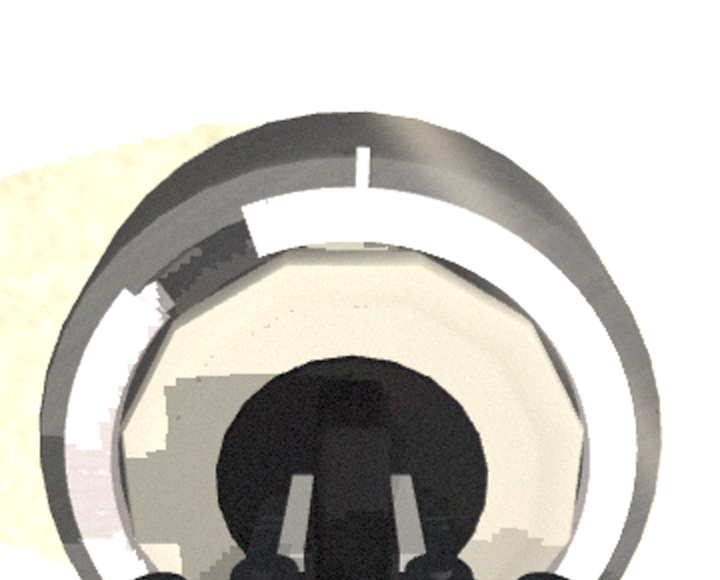

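Run:
```python
from h import *
c=[.4742,-.2366]; z=.1046
m0=bot.read_moment()[2]
for dg in (34,35,36,37,38):
    bot.move_linear([*c,z],speed=.05,rotation=down(np.radians(122.75-dg))); m=bot.read_moment()[2]
    print(dg,np.round(bot.read_ft_force(),2),round(m,3),round(bot.read_joint_positions()[5],4),bot.read_clock())
    if abs(m-m0)>.5: break
```

```text
34 [-2.3   2.75 11.15] -0.091 -0.5801 26.475
35 [-2.64  2.69 11.54] -0.006 -0.5627 26.725
36 [-3.52  1.68 11.02] 0.624 -0.547 26.975
```

Stop reached at about 35–36°. Ease the press, release, retreat and check.

Run:
```python
from h import *
c=[.4742,-.2366]
q=down(np.radians(122.75-35.3))
bot.move_linear([*c,.1068],speed=.03,rotation=q)
print(np.round(bot.read_ft_force(),2))
bot.set_gripper(0.6); p=bot.read_position()
bot.move_linear([p[0],p[1],.17],speed=.12)
bot.move_linear([c[0],c[1],.25],speed=.15)
im,ps=snap("wrist","w10"); print(bot.read_clock(),ps[0],bot.read_ft_force(),bot.read_gripper_width())
h=.0905-.013; phi=np.radians(32.75-35)
cv2.imwrite("pics/w10d.png",overlay(im,ps,lidpts(c,phi,h),f=3,crop=(145,40,230,195),gain=1.8))
cv2.imwrite("pics/top10.png",cv2.resize(bot.camera("top")[120:280,120:410,::-1],None,fx=2.7,fy=2.7,interpolation=cv2.INTER_CUBIC))
```

```text
[-1.61  1.76  4.88]
29.075 [ 0.4736782  -0.23624463  0.24886307] [-0.04780504  0.15255307 -0.34142767] 0.5978182249568366
```

View pics/w10d.png

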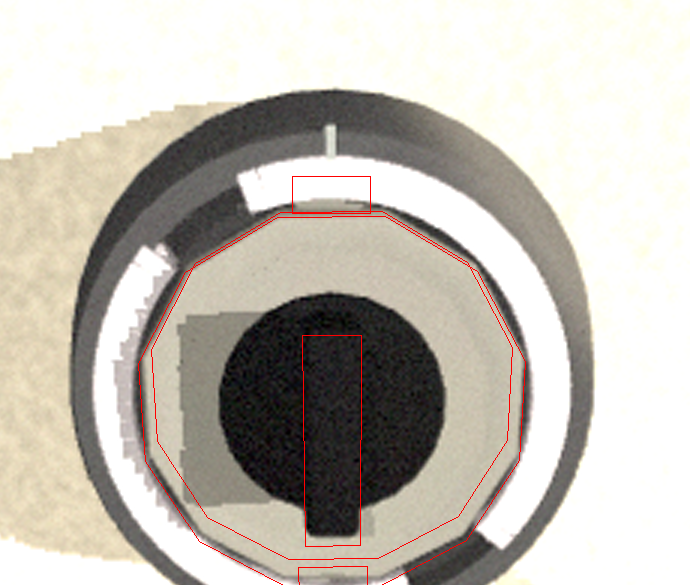

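View pics/top10.png

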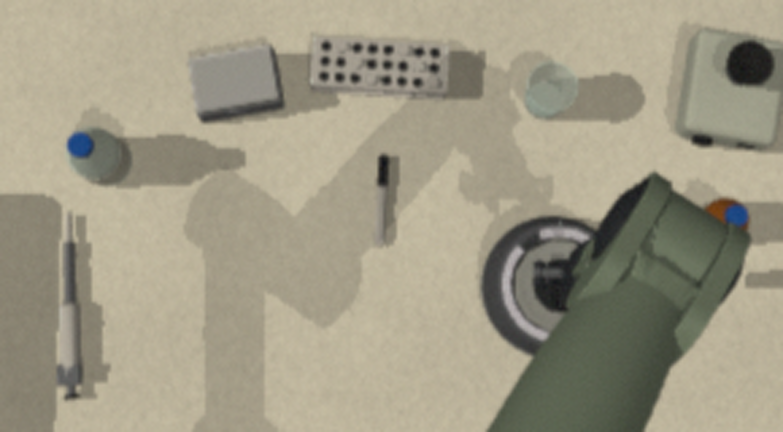

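Run:
```python
from h import *
print(np.round(bot.read_joint_vel(),3),np.round(bot.read_ft_force(),2)); bot.close_job()
```

```text
[0.001 0.003 0.002 0.003 0.001 0.002] [ 0.5  -0.63 -0.82]
the job is handed in; nothing more can be done
```

The lid is in the rotor and appears locked. I handed the job in at about 29 s of the 58 s allowed. No verdict was reported.

- **Tipping:** I pushed the lid over with the closed fingers above the bar. The wrist picture showed it lying flat with the bar up.
- **Grasp and fit:** I gripped the bar at 60 N. The lugs went down through the slots (measured at 32.7°), and the wrist picture confirmed that.
- **Locking:** I pressed until the force was about 11 N. That is a little over the 6–9 N given, so the seal was probably at its stop. I turned the lid clockwise. The twisting moment jumped between 35° and 36°, which is the stop. I then eased the press and let go.
- **Last checks:** The final wrist picture matched the model of the locked lid: centred and one lug at its tick. The bar end and the near rim lay a few pixels (roughly 1–2 mm) off the drawn outline, as they did before the grasp. The other lug is hidden by the flange, and I did not measure the lid's height or tilt separately.
- **Surroundings:** The tool force was near zero, with the arm at rest and clear. By eye, the bystanders in the top picture are where they started. reagent_b is partly hidden by the arm there.

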